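# Square up the swivel stop of the mixer's setting plate

### The job

Lift the loose white cap off the pin in the corner of the grey setting plate and stand it upright in the small square white holder. Then take the steel square by its knob, lay it flat on the plate and press it firmly but gently into the corner against the rail and the stop, so that the swivelling stop is swung round until it sits flush along the square with no gap, keeping it pressed on both faces for a second. Finally lay the square back flat in the middle of its black mat, leaving the stop squared; set both the cap and the square down rather than dropping them, push the stop with the square only, and leave the other things on the bench alone.

Things in the scene. Friction and masses are not known exactly. Their poses are not given: they have to be found in the camera images.
- plate: Grey setting plate fixed to the bench, 220 (x) x 260 (y) x 12 mm thick. Origin: centre of its underside, z up. On its top: a fixed rail along the +x side, a corner block and swivelling stop at the +y side, making an inside corner at +x +y; smooth metal, friction about 0.2. A steel pin (10 mm across, 14 mm high) stands 16 mm in from both faces of the corner, under the cap.
- corner (a point): Inside corner, on the plate's top face: where the rail's face (x = 85 mm in the plate's frame, facing -x) meets the block's face (y = 95 mm, facing -y). Axes as the plate's.
- rail: Fixed aluminium rail along y, 225 mm long, 20 mm thick, 18 mm high above the plate. Origin: middle of its inner face's lower edge, on the plate's top; its face looks to the plate's -x.
- block: Fixed aluminium corner block, 60 mm long along x from the rail, 20 mm thick, 18 mm high; its face looks to the plate's -y. Origin: at the inside corner on the plate's top. It carries the swivelling stop at its -x end.
- blade: Aluminium blade of the swivelling stop, 78 mm long, 12 mm thick, 17 mm high. Origin: on its vertical hinge at the plate's top, 69 mm from the corner along the block and 6 mm behind the block's face. It runs to its own -x; its working face lies 6 mm to its -y side, in one plane with the block's face when square.
- blade_end (a point): Free end of the blade's working face, 78 mm from the hinge, 9 mm above the plate's top.
- stop (a joint): Angle of the swivelling stop in rad: 0 = square with the rail and flush with the block's face; positive = its free end leans in over the plate (acute corner), as at the start (0.12 to 0.30). Limits -0.25 to 0.45. Stiff dry friction, about 0.09 N m (1 to 2 N at the free end); it stays where it is left.
- cap: Loose white plastic cap like a spray can's, open below, 27 mm across at the foot, 25 mm at the top, 48 mm tall, 20 g. Origin: centre of its lower rim, z up. At the start it stands on the plate over the pin (inside width 18 to 19 mm, so loose), and blocks the corner.
- holder: Fixed small white tray for the cap, 80 x 80 mm outside, 16 mm high, walls and floor 5 mm (70 x 70 mm inside). Origin: centre of its underside.
- square: Loose steel square lying flat, 12 mm thick, about 0.4 kg: two legs 25 mm wide at a right angle, a web between, and a round black knob to hold (24 mm across, from 12 to 54 mm above the underside). Origin: on the knob's axis at the underside, near the centre of mass, z up. Outer working edges: x = +62 mm (leg along y, y = +20 to -68) and y = +62 mm (leg along x, x = +20 to -68).
- heel (a point): Where the square's outer working edges would meet, at x = y = +62 mm of the square, on the underside. The corner itself is cut away on a slant to clear the corner pin. When the square is seated, the heel lies at the corner of the plate and the square's axes agree with the plate's.
- mat: Black rubber mat fixed to the bench, 200 x 200 x 3 mm, where the square lies. Origin: centre of its underside.
- tall_jar: Bystander: white jar with red lid, 60 mm across, 115 mm tall. Origin under its centre.
- small_jar: Bystander: slim white jar with red lid, 42 mm across, 100 mm tall. Origin under its centre.
- wide_jar: Bystander: wide white jar with red lid, 96 mm across, 75 mm tall. Origin under its centre.
- disc: Bystander: white plastic disc, 90 mm across, 9 mm thick, lying flat. Origin under its centre.
- shaft: Bystander: brass stirring shaft lying flat, 180 mm long along its x, 12 mm high, with a flat foot at -x. Origin under about its middle.
- collar: Bystander: steel collar, 32 mm across, 12 mm high. Origin under its centre.
- parts_tray: Bystander: grey plastic open tray, 60 (x) x 110 (y) x 30 mm. Origin under its centre.
Things that resemble listed ones, but are neither listed nor needed, are in the scene too. Of the things that look like the square, take the one that is farthest from the robot's base at the start. Leave any green look-alike of the cap alone.

How it is judged:
By the outcome, as a careful person would: the job done as asked, in the order asked, and still so for the second after the job is handed in, with the robot touching nothing.
It also fails if it takes over 72 s, if anything falls off the work surface, if the arm or the gripper's body presses on something with over 40 N, if the wrist force passes 120 N, or if a joint passes its speed limit or range.

### The arm

A 6-joint arm with a two-finger parallel gripper is mounted at the origin on the work surface. World frame = base frame: x ahead of the robot, y to its left, z up, the work surface at z = 0. Lengths are in m, angles in rad, forces in N, time in s.
With the tool pointing down it reaches from about 0.325 to 0.775 m from the base axis. Payload 5.5 kg.
Tool frame: the origin (TCP) lies between the finger pads; the fingertips stand 8 mm ahead of it and the grasp point (between the pads) lies 11 mm behind it (tcp_to_tips is the distance from the TCP to the fingertips, in m); z points along the fingers, y is the line along which they close (so a half turn about z gives the same grasp; the last joint's range is limited). The gripper opens to 88 mm and grips with 3 to 60 N. Pads are 20 mm wide; open, the fingers measure 115 mm over their backs; the gripper's body (75 mm by 178 mm) begins 61 mm behind the grasp point.
Start: joints at [-1.187, 0.091, 1.231, -0, 1.82, -0.057], TCP at [0.256, -0.543, 0.231] pointing down, gripper open.
Joint ranges: [-2.87, 2.87], [-0.86, 2.18], [0.17, 2.46], [-1.51, 4.65], [0.06, 2.69], [-2.65, 2.65]. Speed limits (rad/s): [2.57, 2.57, 3.01, 3.14, 3.14, 3.14].

### API

Orientations are given as a unit quaternion [w, x, y, z].
In Python, from bench import * gives the robot as it stands. Calls block until the motion is done:
- move_to(position, orientation): joint-space move of the TCP to a pose.
- move_l(position, speed=0.15, orientation=None): straight line of the TCP; orientation=None keeps the orientation; speed is the mean speed in m/s.
- movej(angles): joint-space move.
- gripper_open() and close(): open the fingers fully, or close them until they stop; the grip force is fixed at half the most.
- hold(seconds).
- inverse_kinematics(position, orientation): joint angles nearest the present ones, or None.
- state(): the state.
- get_image(name): name is "side" or "top" or "wrist"; returns a dict with "frame" (400x640x3 uint8, blue, green, red), "depth" (400x640 float32, m along the optical axis (not along the pixel's ray), 0 where there is no reading), "camera_matrix" (3x3 intrinsics, pixels), "view" (4x4, takes a point from world to camera coordinates). Camera axes: x right, y up, looking along -z (the intrinsics and any distortion apply to the point x, -y, -z); pixel columns grow to the right and rows downward; lengths in m; the calibration is good to about 2 mm. A picture is of the moment at which its call begins.
A pose or a line that the arm cannot do raises IKError and nothing moves.
- job_done(): hands the job in; it is judged then, once.
The state is a dict: "time": time; "joint_pos": joint angles; "dq": joint speeds; "joint_torque": joint torques, N m; "ee_pos": TCP position; "ee_rot": TCP orientation; "ft_force": force on the tool from outside, world axes, zero at the start; "moment": the same for the moment, N m; "finger_gap": finger opening in m; "finger_force": force on a finger pad.
Only numpy, scipy, OpenCV 4.12 (cv2) and the standard library are available. Lean on these libraries where they do the work, as an engineer would, in place of code of your own. Each camera call takes 0.05 s, during which the arm holds its last target. There are 200 camera calls.

## Working session

There is one attempt and no reset: what is moved stays moved. The work goes in short steps, each a Python script; the robot and the scene stay as the last script left them, time stands still between calls to the robot, and variables do not carry over. Pictures are saved under pics/ and viewed, at most 10 in all, crops included, and the job is handed in when it is done.

```bash
ls; mkdir -p pics; python3 - <<'E'
from bench import *
import cv2,numpy as np
for n in("top","side"):
    d=get_image(n); cv2.imwrite(f"pics/{n}0.png",d["frame"]); np.savez(f"{n}0.npz",**d)
    print(n,d["camera_matrix"].tolist(),np.round(d["view"],4).tolist(),[k for k in d])
s=state();print(s)
E
```

```text
pics
top [[451.09503406712696, 0.0, 317.24882998038964], [0.0, 451.09503406712696, 192.83741257063156], [0.0, 0.0, 1.0]] [[0.0161, -0.9997, -0.0174, 0.0873], [0.9878, 0.0132, 0.155, -0.5333], [-0.1547, -0.0197, 0.9878, -1.1479], [0.0, 0.0, 0.0, 1.0]] ['frame', 'depth', 'camera_matrix', 'view']
side [[371.10637151799705, 0.0, 319.6987067226311], [0.0, 371.10637151799705, 201.23415458687748], [0.0, 0.0, 1.0]] [[-0.9953, -0.0971, 0.0017, 0.5542], [0.0665, -0.6694, 0.7399, -0.0058], [-0.0707, 0.7365, 0.6727, -1.171], [0.0, 0.0, 0.0, 1.0]] ['frame', 'depth', 'camera_matrix', 'view']
{'time': 0.1, 'joint_pos': array([-1.18668811e+00,  9.18211286e-02,  1.23175167e+00, -1.16609544e-05,
        1.81980661e+00, -5.66993914e-02]), 'dq': array([-7.22671368e-04, -8.99264769e-05, -5.10693619e-03,  4.57444066e-04,
       -7.11547463e-05,  7.48031672e-04]), 'joint_torque': array([ 2.97987026e-03, -4.47857344e+01, -4.07571030e+01,  6.99343323e-02,
        2.83893541e-02, -1.24232056e-04]), 'ee_pos': array([ 0.25590367, -0.54241517,  0.22960524]), 'ee_rot': array([-8.80513356e-04,  9.75809171e-01,  2.18622194e-01, -1.51174038e-04]), 'ft_force': array([-0.73350132, -0.18258733,  0.21617417]), 'moment': array([-0.01522222,  0.0144952 ,  0.02002327]), 'finger_force': 0.0, 'finger_gap': 0.08808485334710489}
```

View pics/top0.png

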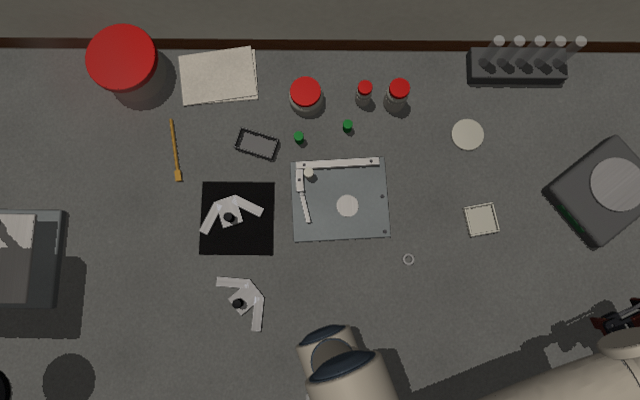

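View pics/side0.png

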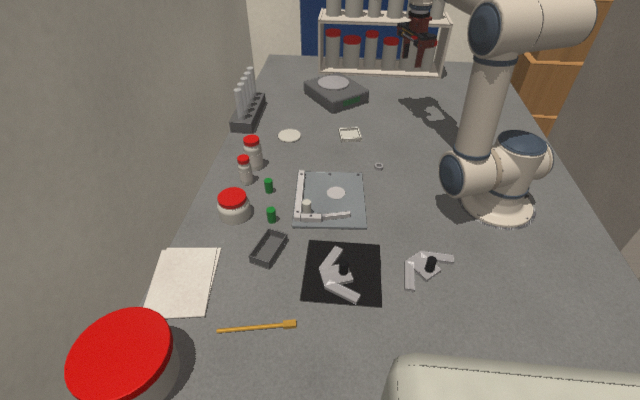

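The top view shows two square look-alikes, with knobs at (229,217) on the black mat and at (238,303) on the bare bench. The mat one is farther from the base (base at the bottom), so it is the one to take. The white cap is at (308,173) in the plate's corner, and the green look-alikes are at (299,137) and (347,126). The holder is at (481,220) and the blade runs from (300,190) to (309,222).

```bash
cat > h.py <<'E'
import numpy as np,cv2
from scipy.spatial.transform import Rotation as R
def ray(d,uv,z):
    "pixel(s) -> world points on plane z"
    uv=np.atleast_2d(np.asarray(uv,float)); K=d["camera_matrix"]; V=d["view"]
    r=np.c_[(uv[:,0]-K[0,2])/K[0,0],-(uv[:,1]-K[1,2])/K[1,1],-np.ones(len(uv))]@V[:3,:3]
    c=-V[:3,:3].T@V[:3,3]
    return c+r*((z-c[2])/r[:,2])[:,None]
def proj(d,P):
    P=np.atleast_2d(P); K=d["camera_matrix"];V=d["view"]
    p=P@V[:3,:3].T+V[:3,3]; return np.c_[K[0,0]*p[:,0]/-p[:,2]+K[0,2],K[1,1]*-p[:,1]/-p[:,2]+K[1,2]]
def quat(yaw):
    "tool down, closing line (tool y) at angle yaw from world x"
    y=np.array([np.cos(yaw),np.sin(yaw),0]);z=np.array([0,0,-1.])
    q=R.from_matrix(np.c_[np.cross(y,z),y,z]).as_quat(); return [q[3],q[0],q[1],q[2]]
def yaw_of(q): # closing-line yaw
    y=R.from_quat([q[1],q[2],q[3],q[0]]).as_matrix()[:,1]; return np.arctan2(y[1],y[0])
E
python3 - <<'E'
from h import *
d=dict(np.load("top0.npz")); f=d["frame"]
for n,uv,z in [("cap top",(308,173),.06),("plate TL",(291,163),.012),("plate BR",(389,238),.012),("disc on plate",(347,205),.012),
 ("holder",(481,220),.016),("knob",(229,217),.057),("knob2",(238,303),.054)]:
    p=ray(d,uv,z)[0]; print(n,p.round(3),"range",np.hypot(p[0],p[1]).round(3), "depth",d["depth"][uv[1],uv[0]], -(d["view"]@np.r_[p,1])[2])
m=cv2.inRange(f,(0,0,0),(14,14,14)); m=cv2.morphologyEx(m,cv2.MORPH_CLOSE,np.ones((25,25)))
c=[c for c in cv2.findContours(m,0,2)[0] if 3000<cv2.contourArea(c)<9000]
for c in c:
    r=cv2.minAreaRect(c); b=cv2.boxPoints(r); P=ray(d,b,.003); print("mat",r,P.mean(0),np.linalg.norm(P[1]-P[0]),np.linalg.norm(P[2]-P[1]),np.arctan2(*(P[1]-P[0])[1::-1]))
cv2.imwrite("pics/crop.png",cv2.resize(f[115:265,190:400],None,fx=3.8,fy=3.8,interpolation=cv2.INTER_CUBIC))
import bench
print(yaw_of(bench.state()["ee_rot"]),np.array(quat(yaw_of(bench.state()["ee_rot"]))))
E
```

```text
cap top [0.581 0.12  0.06 ] range 0.594 depth 1.1803591 1.1809424157427277
plate TL [0.618 0.169 0.012] range 0.641 depth 1.2340562 1.2350439456854054
plate BR [ 0.418 -0.097  0.012] range 0.429 depth 1.2111328 1.1987789965610198
disc on plate [0.505 0.015 0.012] range 0.505 depth 1.2110529 1.2144169837968686
holder [ 0.469 -0.34   0.016] range 0.579 depth 1.211265 1.1979450176841209
knob [0.463 0.323 0.057] range 0.564 depth 1.1705544 1.1696036920496993
knob2 [0.246 0.29  0.054] range 0.381 depth 1.1406273 1.138348831031754
mat ((236.0, 218.5), (71.0, 74.0), 90.0) [0.46595009 0.31525088 0.003     ] 0.20380694172038963 0.1929098913498283 -1.5578582732153168
-1.1299914992405284 [0.         0.97580955 0.21862232 0.        ]
```

View pics/crop.png

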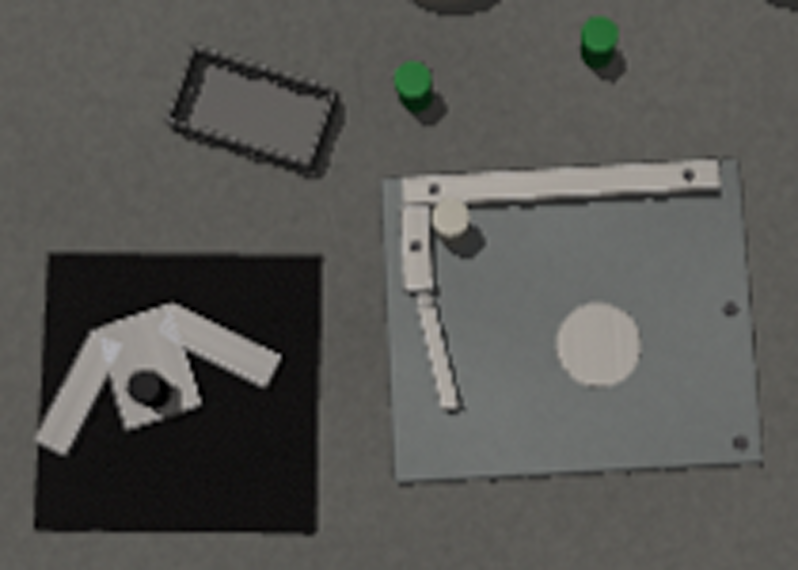

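The crop shows the square on the mat (knob at (150,390)), its heel pointing up. The white cap at (450,215) is tucked inside the rail/block corner, and the blade's free end leans in at (452,408). I'll take closer looks with the wrist camera.

```bash
python3 - <<'E'
from bench import *
from h import *
ims=[]
for n,p in (("sq",(.46,.31,.30)),("pl",(.52,.06,.30))):
    move_to(p,quat(0)); hold(.2)
    d=get_image("wrist"); np.savez(f"w_{n}.npz",**d); ims.append(d["frame"])
    c=-d["view"][:3,:3].T@d["view"][:3,3]; print(n,c.round(3),state()["time"],state()["joint_pos"].round(2),state()["ee_pos"].round(4),ray(d,(320,200),.012))
cv2.imwrite("pics/w.png",cv2.resize(np.vstack(ims),(480,600)))
cv2.imwrite("pics/wpl.png",ims[1]);cv2.imwrite("pics/wsq.png",ims[0])
E
```

```text
sq [0.46  0.391 0.455] 3.4333 [ 0.53 -0.01  1.21 -0.    1.94  0.53] [0.4602 0.3097 0.2999] [[0.46142273 0.25110668 0.012     ]]
pl [0.52  0.143 0.455] 4.6917 [ 0.05 -0.09  1.29  0.    1.94  0.05] [0.5199 0.0611 0.3   ] [[0.52127558 0.00281729 0.012     ]]
```

View pics/wpl.png

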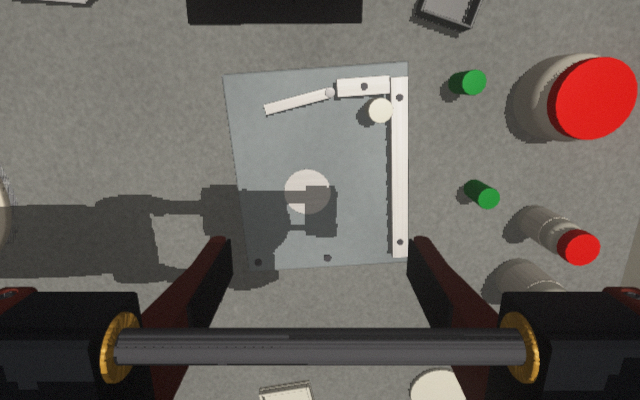

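View pics/wsq.png

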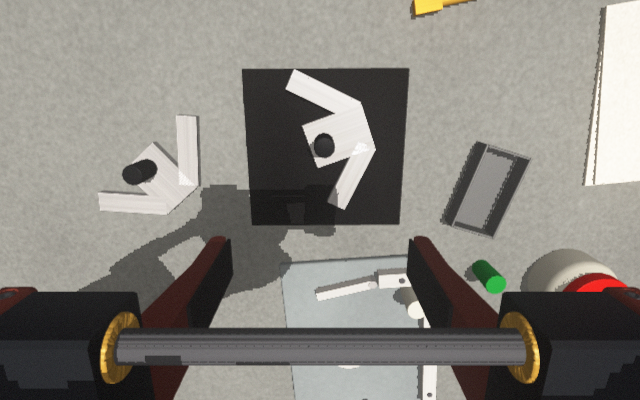

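Both wrist views are clear, with image right = +x and up = +y. In the plate view the rail's inner edge is at about u=390, the block's face at v≈95 and the cap top at (380,111). The white circle at (306,191) has no relief, so it is a mark. In the mat view the square's knob is at (324,146), and its outer edges run (293,70)-(360,102) and (375,150)-(345,210).

```bash
cat > m.py <<'E'
from h import *
def line(P):  # fit x,y line
    vx,vy,x,y=cv2.fitLine(P[:,:2].astype(np.float32),cv2.DIST_HUBER,0,.001,.001).ravel(); return np.array([x,y]),np.array([vx,vy])
def isect(a,b):
    t=np.linalg.solve(np.c_[a[1],-b[1]],b[0]-a[0]); return a[0]+t[0]*a[1]
def sq_pose(d,roi,z):
    "square origin and yaw from its white outline"
    u0,v0,u1,v1=roi; m=cv2.inRange(d["frame"][v0:v1,u0:u1],(110,)*3,(255,)*3)
    c=max(cv2.findContours(m,0,2)[0],key=cv2.contourArea)+np.array([u0,v0])
    P=ray(d,cv2.convexHull(c).reshape(-1,2),z)[:,:2]
    c=ray(d,c.reshape(-1,2).astype(float),z)[:,:2]
    q=cv2.approxPolyDP((P*1e3).astype(np.float32).reshape(-1,1,2),5,True).reshape(-1,2)/1e3
    e=np.roll(q,-1,0)-q; L=np.linalg.norm(e,axis=1); print("hull",(q*1e3).round().tolist(),(L*1e3).round())
    i=[k for k in range(len(L)) if .078<L[k]<.100]
    F=[]
    for k in i:
        t=e[k]/L[k]; s=(c-q[k])@t; n=np.abs((c-q[k])@[-t[1],t[0]]); F.append(line(c[(n<.004)&(s>.01)&(s<L[k]-.01)]))
    h=isect(F[0],F[1]); return h,F,q
E
python3 - <<'E'
from m import *
d=dict(np.load("w_pl.npz")); g=cv2.cvtColor(d["frame"],6)
print(g[150,380:412],g[80:102,350])
def edge(a,rev,lo):  # subpixel crossing of lo->hi
    k=np.where(a>lo)[0]; return k[-1] if rev else k[0]
rows=np.r_[135:180,240:250]
def sub(a,i,j,t): return i+(t-a[i])/(float(a[j])-a[i])*(j-i)
E1=[];E2=[];Eo=[]
for r in range(135,250):
    a=g[r].astype(float); k=[i for i in range(380,400) if a[i]<175<=a[i+1]]
    if k: E1.append((sub(a,k[0],k[0]+1,175),r))
for c in range(342,366):
    a=g[:,c].astype(float); k=[i for i in range(85,105) if a[i]>=175>a[i+1]]
    if k: E2.append((c,sub(a,k[-1],k[-1]+1,175)))
rl=line(ray(d,E1,.030)); bl=line(ray(d,E2,.030))
cn=isect(rl,bl); ya=np.arctan2(*rl[1][::-1])
print("rail dir",np.degrees(np.arctan2(rl[1][1],rl[1][0])),"block dir",np.degrees(np.arctan2(bl[1][1],bl[1][0])),"corner",cn,len(E1),len(E2))
m=cv2.inRange(g[95:130,365:388],190,255); m2=cv2.connectedComponentsWithStats(m); print(m2[2],m2[3]+[365,95])
print("cap?",ray(d,(380,111),.060))
# plate outline
pm=cv2.inRange(d["frame"],(90,90,60),(180,175,160))
print("plate corners",ray(d,[(224,75),(407,62),(408,262)],.012))
d=dict(np.load("w_sq.npz"))
h,F,q=sq_pose(d,(243,70,409,222),.015)
print("heel",h,[np.degrees(np.arctan2(f[1][1],f[1][0])) for f in F])
g=cv2.cvtColor(d["frame"],6);k=cv2.inRange(g[128:162,308:338],0,60);k=cv2.morphologyEx(k,cv2.MORPH_OPEN,np.ones((3,3)));s=cv2.connectedComponentsWithStats(k);print(s[2],s[3]+[308,128]);print("knob",ray(d,(324,146),.057),"base",ray(d,(324,146),.03))
print("mat",ray(d,[(242,69),(409,69),(400,224),(252,224)],.003), ray(d,[(242,69),(409,69),(400,224),(252,224)],.003).mean(0))
d=dict(np.load("top0.npz"));m=cv2.inRange(cv2.cvtColor(d["frame"],6)[195:245,455:510],120,255);c=max(cv2.findContours(m,0,2)[0],key=cv2.contourArea)+[455,195]
r=cv2.minAreaRect(c);P=ray(d,cv2.boxPoints(r),.016);print("holder",r,P.mean(0),np.linalg.norm(P[1]-P[0]),np.linalg.norm(P[2]-P[1]))
E
```

```text
[156 156 158 155 162 144  84  81  79  80  79 135 226 226 229 226 222 226
 226 230 230 229 227 228 227 226 227 221 124 130 130 126] [227 228 228 229 228 227 226 226 226 224 223 223 224 223 224 204 133  79
 114 147 149 150]
rail dir -85.79346 block dir 4.3764005 corner [0.6014954 0.1374027] 115 24
[[  0   0  23  35 415]
 [  4   3  19  25 390]] [[373.27951807 113.7686747 ]
 [378.89487179 110.11794872]]
cap? [[0.58534467 0.11855882 0.06      ]]
plate corners [[ 0.408263    0.15623895  0.012     ]
 [ 0.62173251  0.17105939  0.012     ]
 [ 0.64229784 -0.08611706  0.012     ]]
hull [[430.0, 410.0], [509.0, 375.0], [529.0, 317.0], [493.0, 240.0], [476.0, 256.0], [420.0, 390.0]] [ 86.  62.  85.  24. 145.  22.]
heel [0.5482651 0.35688  ] [np.float32(-24.912493), np.float32(64.68582)]
[[  0   0  30  34 644]
 [  6   6  20  23 315]
 [  0  19   6  15  61]] [[323.5621118  142.67546584]
 [322.79047619 146.1015873 ]
 [309.78688525 155.49180328]]
knob [[0.4657712 0.3285051 0.057    ]] base [[0.4661304  0.32423618 0.03      ]]
mat [[0.36855271 0.4118716  0.003     ]
 [0.56735797 0.41180305 0.003     ]
 [0.56970167 0.21414519 0.003     ]
 [0.36944228 0.21422868 0.003     ]] [0.46876366 0.31301213 0.003     ]
holder ((481.67132568359375, 218.5758056640625), (30.655847549438477, 29.531551361083984), 77.00537872314453) [ 0.47291335 -0.34234647  0.016     ] 0.07937273030427293 0.08089208631622823
```

```bash
cat >> h.py <<'E'
import bench
def down(p,z_hi,z_lo,fz=2.5,step=.001):
    "lower in 1 mm steps until the upward force grows by fz"
    bench.hold(.15); f0=bench.state()["ft_force"][2]; z=z_hi
    while z>z_lo+1e-6:
        z-=step; bench.move_l([p[0],p[1],z],speed=.03)
        if bench.state()["ft_force"][2]-f0>fz: break
    s=bench.state(); print("down z",round(z,4),"dF",(s["ft_force"][2]-f0).round(2),"t",s["time"]); return z
E
python3 - <<'E'
from bench import *
from h import *
c=[.586,.1194]; q=quat(.075)
move_to([*c,.13],q); move_l([*c,.043],speed=.12); close(); hold(.1)
s=state(); print(s["finger_gap"],s["finger_force"],s["time"],s["ee_pos"])
move_l([*c,.14],speed=.15); s=state(); print(s["finger_gap"],s["time"])
d=get_image("side"); cv2.imwrite("pics/cap.png",cv2.resize(d["frame"][100:300,220:540],(640,400)))
h=[.473,-.342]; move_to([*h,.14],quat(-.6)); move_l([*h,.044],speed=.12)
z=down(h,.044,.034,1.5); print(state()["finger_gap"])
gripper_open(); hold(.1); move_l([*h,.16],speed=.2); print(state()["time"])
d=get_image("wrist"); np.savez("w_h.npz",**d); cv2.imwrite("pics/hold.png",np.vstack([d["frame"][:300],get_image("top")["frame"][100:300]]))
E
```

```text
0.025811780217451723 29.999959347769618 7.4417 [0.58595582 0.11938888 0.04293268]
0.0254333566949089 8.2417
down z 0.035 dF 4.78 t 13.375
0.025953044236228028
15.3083
```

View pics/hold.png

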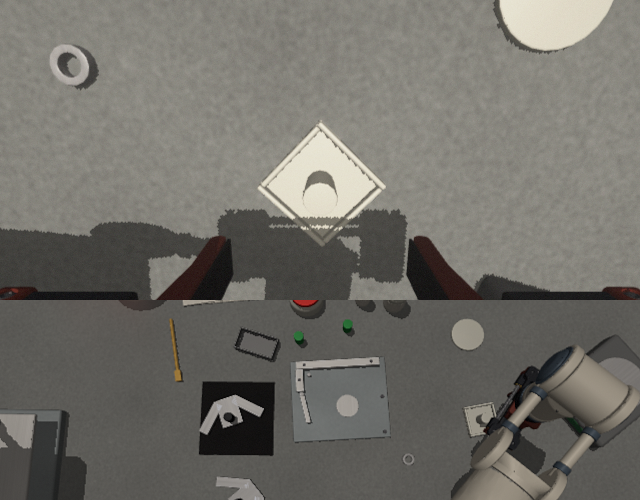

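The cap stands upright in the holder at (320,195), the brightest round shape inside the tray, and nothing else has been disturbed. Next I'll grasp the square, lay it on the plate short of the corner, and bring it to the rail.

```bash
cat > cfg.py <<'E'
from h import *
th=np.radians(4.29); Rp=np.array([[np.cos(th),-np.sin(th)],[np.sin(th),np.cos(th)]])
corner=np.array([.6015,.1374]); seat=corner+Rp@[-.062,-.062]
ths=np.radians(-25.15); qm=quat(0.); qp=quat(th-ths); sq=np.array([.4658,.3278]); mat=np.array([.4685,.3135])
E
python3 - <<'E'
from bench import *
from cfg import *
move_to([*sq,.13],qm); move_l([*sq,.034],speed=.12); close(); hold(.1)
s=state(); print("grip",s["finger_gap"],s["finger_force"],s["time"],s["ft_force"].round(2))
move_l([*sq,.11],speed=.12); hold(.2); s=state(); print("lift",s["finger_gap"],s["ft_force"].round(2))
p=seat+Rp@[-.012,-.035]; move_to([*p,.11],qp); move_l([*p,.049],speed=.12); hold(.2)
f0=state()["ft_force"]; print("air",f0.round(2)); np.save("f0.npy",f0)
z=down(p,.049,.0405,2.5); np.save("z.npy",z)
s=state(); print((Rp.T@(s["ft_force"]-f0)[:2]).round(2),s["moment"].round(3),s["time"])
d=get_image("wrist"); np.savez("w_p1.npz",**d); t=get_image("top"); cv2.imwrite("pics/p1.png",np.vstack([d["frame"][:300],cv2.resize(t["frame"][140:250,250:427],(640,398))[:300]]))
E
```

```text
grip 0.023597696574712234 30.000045597553253 19.85 [-0.34  0.43  0.2 ]
lift 0.02377542747730192 [-0.14  0.26 -3.84]
air [ 0.08  0.1  -4.33]
down z 0.042 dF 5.29 t 24.7417
[-1.08 -0.53] [-0.098  0.215 -0.02 ] 24.7417
```

View pics/p1.png

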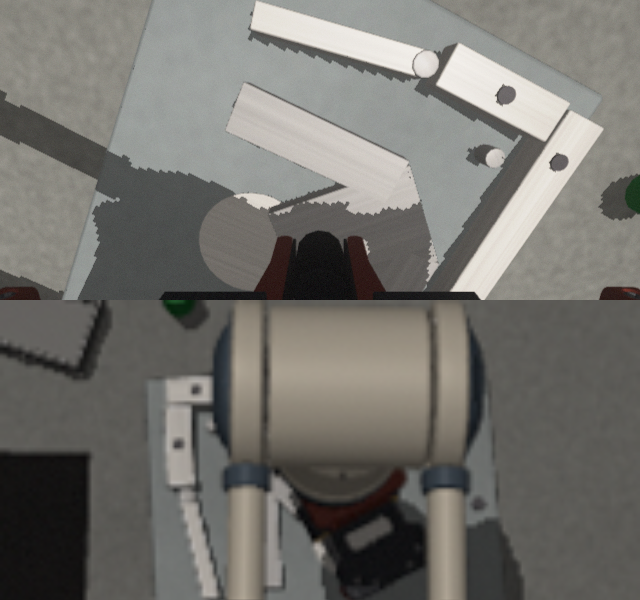

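The square lies flat on the plate in front of the corner. Its upper leg edge, (245,83)-(408,162), is nearly parallel to the block's face, the pin at (490,157) is clear, and the blade is still acute. Now I'll push it in under force control.

```bash
cat > push.py <<'E'
from bench import *
from cfg import *
f0=np.load("f0.npy"); z=float(np.load("z.npy"))
def F(): return -Rp.T@(state()["ft_force"]-f0)[:2]   # push on faces, plate axes
def go(o,v=.03): move_l([*(seat+Rp@o),z],speed=v)
E
python3 - <<'E'
from push import *
o=np.array([-.012,-.035])
go(o+[.006,0]); o[0]+=.006
print("sliding",F().round(2))
while F()[0]<8 and o[0]<.008: o[0]+=.0007; go(o)
print("x contact",o*1e3,F().round(2),state()["time"])
log=[]; 
while o[1]<.008 and state()["time"]<45:
    f=F()
    if f[1]>10: break
    st=.002 if o[1]<-.008 else .0007
    o[1]+=st; o[0]+=np.clip((7-f[0])*.00008,-.0005,.0005); go(o); log.append(np.r_[o*1e3,f].round(1).tolist())
print(log[::3],log[-3:]); print("seated?",o*1e3,F().round(2),state()["ft_force"].round(1),state()["moment"].round(2),state()["time"]); np.save("o.npy",o)
d=get_image("wrist"); np.savez("w_p2.npz",**d); cv2.imwrite("pics/p2.png",d["frame"])
E
```

```text
sliding [0.89 0.26]
x contact [ -1.1 -35. ] [10.35  0.78] 26.9417
[[-1.4, -33.0, 10.3, 0.8], [-1.5, -27.0, 7.3, 3.5], [-1.5, -21.0, 7.3, 3.9], [-1.5, -15.0, 7.0, 3.6], [-1.5, -9.0, 7.3, 2.9], [-1.5, -5.6, 6.9, 5.0], [-1.5, -3.5, 7.6, 5.3], [-1.5, -1.4, 6.6, 5.4], [-1.5, 0.7, 6.7, 4.5], [-1.7, 2.8, 8.4, 6.6]] [[-1.5, 2.1, 7.7, 5.7], [-1.7, 2.8, 8.4, 6.6], [-1.6, 3.5, 6.0, 8.9]]
seated? [-1.57574186  3.5       ] [ 7.27 11.06] [ -6.3 -11.5   9.5] [-1.81  0.83 -0.03] 34.1917
```

View pics/p2.png

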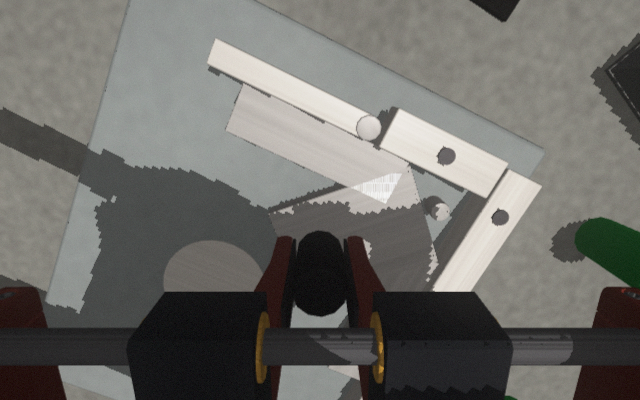

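The square is in contact with blade and block, and the blade looks nearly in line. I'll reduce the down force, press both faces a bit more, and measure the blade angle against the block.

```bash
python3 - <<'E'
from push import *
o=np.load("o.npy"); z0=z
import push
for k in range(25):
    f=F(); fz=state()["ft_force"][2]-f0[2]
    if abs(f[0]-10)<1.5 and abs(f[1]-15)<1.5 and 2<fz<8: break
    push.z+=np.clip((fz-5)*.00006,-.0003,.0003); o+=np.clip((np.array([10,15])-f)*.00012,-.0007,.0007); go(o)
print(k,o*1e3,f.round(2),fz,push.z,state()["time"])
hold(1.3); print(F().round(2),state()["ft_force"].round(1),state()["time"]); np.save("o.npy",o); np.save("z.npy",push.z)
d=get_image("wrist"); np.savez("w_p3.npz",**d); cv2.imwrite("pics/p3.png",cv2.resize(d["frame"][20:260,180:500],(800,600),interpolation=cv2.INTER_CUBIC))
E
```

```text
10 [0.44787133 4.91891776] [ 9.23 15.68] 7.868205723677308 0.044748643875264685 36.7417
[ 8.3  14.48] [ -7.1 -15.    3.1] 38.0417
```

View pics/p3.png

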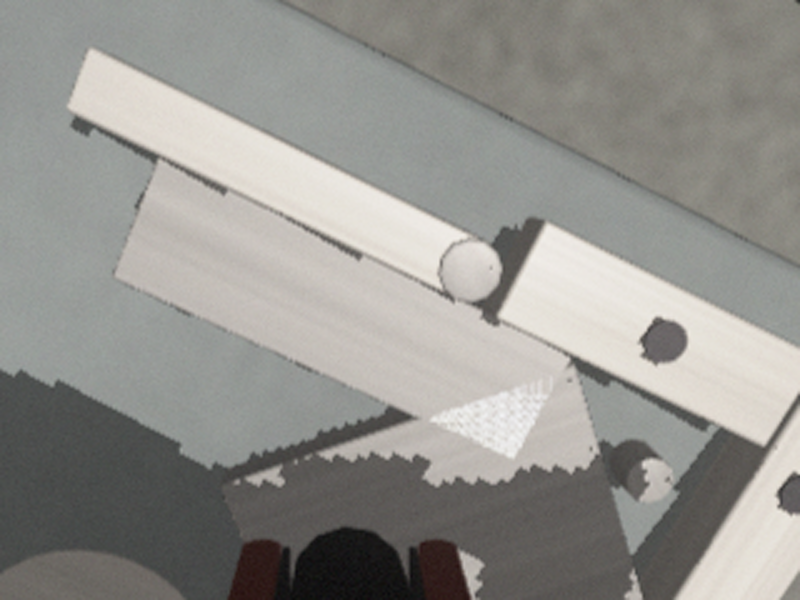

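The square's edge touches the block at (500-575,320-360) and follows the blade, with thin dark slivers at (150,160)-(360,260). I'll measure the angles of block, blade, square and rail.

```bash
cat > ang.py <<'E'
from m import *
def edge_line(d,a,b,z,w=5,t=None):
    "fit strongest intensity edge near pixel segment a-b, world line on plane z"
    g=cv2.GaussianBlur(cv2.cvtColor(d["frame"],6),(3,3),0).astype(np.float32); a,b=np.float32(a),np.float32(b)
    u=(b-a)/np.linalg.norm(b-a); n=np.array([-u[1],u[0]]); s=np.arange(-w,w+.1,.25); P=[]
    for k in np.linspace(.06,.94,60):
        q=(a+k*(b-a))+s[:,None]*n; v=cv2.remap(g,q[:,0:1].astype(np.float32),q[:,1:2].astype(np.float32),1).ravel()
        P.append(q[np.argmax(np.abs(np.gradient(v)))])
    W=ray(d,np.array(P),z); l=line(W); r=np.abs((W[:,:2]-l[0])@[-l[1][1],l[1][0]]); return l,np.median(r)
def deg(l): return (np.degrees(np.arctan2(l[1][1],l[1][0]))+45)%90-45
E
python3 - <<'E'
from ang import *
from bench import state
d=dict(np.load("w_p3.npz")); c=lambda x,y:(180+x/2.5,20+y/2.5)
L={}
for n,a,b,z in (("block",(505,322),(760,443),.030),("blade",(75,112),(420,282),.029),("blade back",(100,50),(440,218),.029),("block back",(550,222),(780,332),.030),
  ("sq inner leg",(120,278),(400,410),.024),("rail",(680,595),(770,445),.030),("sq end",(155,170),(118,270),.024),("sq outer",(160,165),(430,300),.024)):
    l,r=edge_line(d,c(*a),c(*b),z); L[n]=l; print(n,round(deg(l),2),"res mm",round(r*1e3,2),l[0].round(4))
n=np.array([-L["block"][1][1],L["block"][1][0]]); n*=np.sign(n[1])
for k in("blade","blade back","sq inner leg","sq outer"): print(k,"offset from block face mm",((L[k][0]-L["block"][0])@n*1e3).round(2))
print(isect(L["block"],L["rail"]),state()["ee_pos"])
d=dict(np.load("w_p1.npz"))
E
```

```text
block 3.68 res mm 0.12 [0.5672 0.1348]
blade 4.42 res mm 0.1 [0.4887 0.1293]
blade back 4.03 res mm 0.04 [0.5043 0.1416]
block back 4.14 res mm 0.09 [0.5666 0.154 ]
sq inner leg 4.04 res mm 0.09 [0.5084 0.1055]
rail 4.04 res mm 0.08 [0.6028 0.116 ]
sq end 4.09 res mm 0.07 [0.4727 0.1122]
sq outer 3.04 res mm 0.15 [0.4999 0.1295]
blade offset from block face mm -0.48
blade back offset from block face mm 10.82
sq inner leg offset from block face mm -25.43
sq outer offset from block face mm -0.91
[0.601314   0.13699208] [0.54276544 0.07139172 0.04351054]
```

The clean edges agree: blade 4.03°, block 4.14°, square 4.04°, rail 4.04°. Both faces stayed pressed at about 8 and 14 N for 1.3 s. Now I'll back off diagonally, lift, and return the square to the mat.

```bash
python3 - <<'E'
from push import *
o=np.load("o.npy")
go(o+[-.004,-.006],.02); go(o+[-.012,-.03],.05)
p=seat+Rp@(o+[-.012,-.03]); move_l([*p,.11],speed=.1); hold(.1); print(state()["finger_gap"],state()["ft_force"].round(2),state()["time"])
move_to([*mat,.11],qm); move_l([*mat,.043],speed=.1)
down(mat,.043,.031,2.5); hold(.2); gripper_open(); hold(.2); move_l([*mat,.13],speed=.15); move_to([.50,.22,.34],quat(0)); hold(.2); print(state()["time"])
d=get_image("wrist"); np.savez("w_e.npz",**d); cv2.imwrite("pics/e.png",d["frame"])
E
```

```text
0.02372041133158116 [-0.17 -0.38 -4.25] 40.1583
down z 0.033 dF 6.88 t 44.7
48.1083
```

View pics/e.png

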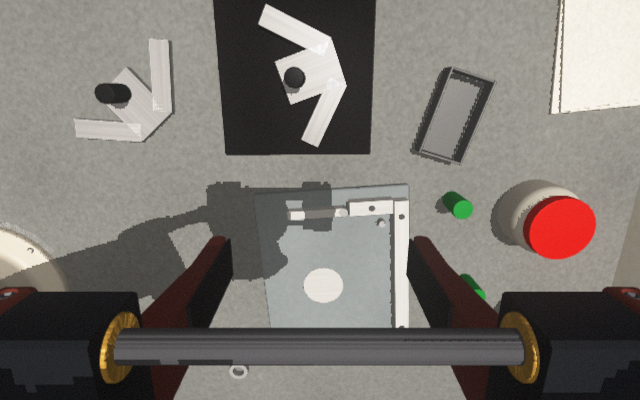

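The square lies flat near the middle of the mat (knob at (294,77)), and the blade (288-345,213) now looks in line with the block. One closer numeric check of both before I hand it in.

```bash
python3 - <<'E'
from bench import *
from ang import *
e=dict(np.load("w_e.npz")); h,F,q=sq_pose(e,(218,2,372,152),.015); print("heel",h,[deg(f) for f in F])
t=np.radians(deg(F[0])); R2=np.array([[np.cos(t),-np.sin(t)],[np.sin(t),np.cos(t)]]); print("origin",h-R2@[.062,.062],"knob",ray(e,(294,77),.057))
move_to([.50,.05,.24],quat(0)); hold(.2); d=get_image("wrist"); cv2.imwrite("pics/f.png",d["frame"]); print(state()["time"])
g=cv2.cvtColor(d["frame"],6)
th=np.radians(4.08); Rp=np.array([[np.cos(th),-np.sin(th)],[np.sin(th),np.cos(th)]]); c=np.array([.6014,.1372])
P=lambda x,y,z: proj(d,np.r_[c+Rp@[x,y],z])[0]
for n,a,b in(("block face",(-.057,0,.03),(-.03,0,.03)),("block back",(-.057,.02,.03),(-.02,.02,.03)),("blade face",(-.14,0,.029),(-.085,0,.029)),("blade back",(-.14,.012,.029),(-.085,.012,.029)),("rail",(0,-.1,.03),(0,-.02,.03))):
    l,r=edge_line(d,P(*a),P(*b),a[2],4); o=Rp.T@(l[0]-c); print(n,round(deg(l),2),(r*1e3).round(2),(o*1e3).round(2),P(*a).round())
E
```

```text
hull [[434.0, 397.0], [511.0, 362.0], [533.0, 303.0], [496.0, 226.0], [474.0, 236.0], [424.0, 376.0]] [ 85.  63.  85.  23. 149.  23.]
heel [0.5513523  0.34245372] [np.float32(-25.102266), np.float32(-25.44757)]
origin [0.46890551 0.31261208] knob [[0.46960272 0.31291359 0.057     ]]
49.2167
block face 4.32 0.19 [-43.8   -0.28] [364.  87.]
block back 4.01 0.24 [-38.43  19.12] [363.  65.]
blade face 4.15 0.2 [-114.61   -0.26] [279.  93.]
blade back 3.8 0.23 [-114.61   11.21] [278.  80.]
rail 4.98 0.08 [ -0.33 -39.99] [421. 182.]
```

```bash
python3 -c "
from bench import *
print(job_done())"
```

```text
the job is handed in; nothing more can be done
None
```

I've handed the job in at about 49 s of the 72 s allowed: the cap stands in the holder, the stop measures square with the block to about 0.2°, and the square lies flat within about 1 mm of the mat's centre.

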